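# Match the clip-on covers to their instrument cases

### The job

Two open instrument cases, one blue and one orange, are fixed to the bench, and loose clip-on covers lie between them. Close each case with the cover of its own colour: hook the cover's tongue under the fixed lip at one end of the case, lay the cover square on the rim, and press its other end down gently until the white sprung catch snaps over it. Leave the green cover and everything else on the bench where it is.

Things in the scene. Friction and masses are not known exactly. Their poses are not given: they have to be found in the camera images.
- blue_case: fixed open-topped blue box, 157 x 90 mm, rim 50 mm above the bench; x runs along its length, origin at bench level. Rim walls: x = -85 to -75 and 58 to 72 mm, y = 37 to 45 mm either side. Steel lip at the -x end, white sprung catch at the +x end. Closed: the blue cover lies flat on the rim, its tongue tip at x = -84 mm, the catch nose over its +x edge
- blue_case_lip (a point): tip of the blue case's fixed steel lip, at rim height: the lip hangs over the rim from a post (x = -97 to -85 mm of the case) as far as x = -75 mm; 70 mm wide, underside 9 mm and top 15 mm above the rim. Lip tip to catch nose is 141 mm, the cover 154 mm with its tongue, so it goes in tilted (about 15 degrees), tongue end down, then is lowered
- blue_catch (a joint): travel of the blue case's catch along the case's +x, m: 0 = sprung fully in, 0.010 = fully back. White, 38 mm wide, top 30 mm above the rim; its steep nose reaches in to x = 66 mm of the case, 10 mm above the rim. It must go back 4 to 7 mm for the cover to pass: 8 to 20 N down on that end of the cover
- orange_case: fixed open-topped orange box, 157 x 90 mm, rim 50 mm above the bench; x runs along its length, origin at bench level. Rim walls: x = -85 to -75 and 58 to 72 mm, y = 37 to 45 mm either side. Steel lip at the -x end, white sprung catch at the +x end. Closed: the orange cover lies flat on the rim, its tongue tip at x = -84 mm, the catch nose over its +x edge
- orange_case_lip (a point): tip of the orange case's fixed steel lip, at rim height: the lip hangs over the rim from a post (x = -97 to -85 mm of the case) as far as x = -75 mm; 70 mm wide, underside 9 mm and top 15 mm above the rim. Lip tip to catch nose is 141 mm, the cover 154 mm with its tongue, so it goes in tilted (about 15 degrees), tongue end down, then is lowered
- orange_catch (a joint): travel of the orange case's catch along the case's +x, m: 0 = sprung fully in, 0.010 = fully back. White, 38 mm wide, top 30 mm above the rim; its steep nose reaches in to x = 66 mm of the case, 10 mm above the rim. It must go back 4 to 7 mm for the cover to pass: 8 to 20 N down on that end of the cover
- blue_cover: loose blue clip-on cover lying right way up, about 140 g: plate 140 (x) x 90 (y) x 8 mm; from its -x edge a tongue goes on, 14 mm long, 60 wide, 4 thick, flush with the underside (tip at x = -84 mm). On top in the middle a black grip rib along y, 60 mm long, 14 mm thick, its top 38 mm above the underside. Origin at the centre of the plate's underside
- blue_cover_tongue (a point): middle of the tip of the blue cover's tongue, at its underside
- orange_cover: loose orange clip-on cover lying right way up, about 140 g: plate 140 (x) x 90 (y) x 8 mm; from its -x edge a tongue goes on, 14 mm long, 60 wide, 4 thick, flush with the underside (tip at x = -84 mm). On top in the middle a black grip rib along y, 60 mm long, 14 mm thick, its top 38 mm above the underside. Origin at the centre of the plate's underside
- orange_cover_tongue (a point): middle of the tip of the orange cover's tongue, at its underside
- green_cover: a cover just like the other two but green; its case is not here. To be left alone. Origin at the centre of the plate's underside, tongue towards -x
- screwdriver: screwdriver lying on the bench, 150 mm long, along its x; bystander
- tin: low round aluminium tin, 56 mm across, 30 mm high; bystander, origin at the centre of its underside
- tape: yellow ring (tape core), 90 mm across, 24 mm high; bystander, origin at the centre of its underside
- jar: jar with a red cap, 60 mm across, 60 mm high; bystander, origin at the centre of its underside
Not all that is in view belongs to the job. Leave any brown look-alike of the orange_cover alone.

How it is judged:
At the end, for the whole second after the job is handed in: Each case is closed by its own colour's cover: tongue tip 79 to 88 mm from the case origin towards the lip and within 8 mm sideways, plate flat on the rim (height within 2.5 mm, tilt under 0.03 rad, square within 0.08 rad), catch within 1.5 mm of its rest, cover at rest (x of blue_cover_tongue in the frame of blue_case between -0.088 and -0.079 m and y of blue_cover_tongue in the frame of blue_case between -0.008 and 0.008 m and z of blue_cover in the frame of blue_case between 0.047 and 0.0525 m and angle between each of blue_cover, orange_cover's own z axis and vertical below 0.03 rad and angle between the x axis of blue_cover and the x axis of blue_case, either way round below 0.08 rad and value of joint each of blue_catch, orange_catch below 0.0015 m and linear speed of each of blue_cover, orange_cover below 0.01 m/s and x of orange_cover_tongue in the frame of orange_case between -0.088 and -0.079 m and y of orange_cover_tongue in the frame of orange_case between -0.008 and 0.008 m and z of orange_cover in the frame of orange_case between 0.047 and 0.0525 m and angle between the x axis of orange_cover and the x axis of orange_case, either way round below 0.08 rad); the robot touches nothing.
It fails at once if a cover is slammed or forced against a case with more than 180 N (contact force between any of blue_cover, orange_cover and blue_case above 180 N or contact force between any of blue_cover, orange_cover and orange_case above 180 N).
It fails at once if the green cover or another bystander is moved by more than 25 mm (distance of any of green_cover, screwdriver, tin, tape, jar from where it was at the start of the episode above 0.025 m).
It also fails if it takes over 67 s, if anything falls off the work surface, if the arm or the gripper's body presses on something with over 40 N, if the wrist force passes 120 N, or if a joint passes its speed limit or range.

### The arm

A 7-joint arm with a two-finger parallel gripper is mounted at the origin on the work surface. World frame = base frame: x ahead of the robot, y to its left, z up, the work surface at z = 0. Lengths are in m, angles in rad, forces in N, time in s.
With the tool pointing down it reaches from about 0.425 to 1.025 m from the base axis. Payload 9.4 kg.
Tool frame: the origin (TCP) lies at the very end of the fingers, on their centre line; the grasp point (between the pads) lies 19 mm behind it (robot.hold_point_z is the z of the grasp point in the tool frame, in m); z points along the fingers, y is the line along which they close (so a half turn about z gives the same grasp; the last joint's range is limited). The gripper opens to 85 mm and grips with 20 to 120 N. Pads are 22 mm wide; open, the fingers measure 114 mm over their backs; the gripper's body (76 mm by 85 mm) begins 54 mm behind the grasp point. The pads swing forward as they close: fully open they stand 13 mm farther back than shut.
Start: joints at [1.041, 0.599, -0.003, 1.599, 0.002, 0.943, -0.08], TCP at [0.317, -0.652, 0.231] pointing down, gripper open.
Joint ranges: [-2.57, 2.57], [-0.35, 1.97], [-1.29, 1.29], [0.11, 2.56], [-1.05, 4.19], [0.11, 1.86], [-2.63, 2.63]. Speed limits (rad/s): [2.22, 2.22, 3.01, 3.01, 3.14, 3.14, 3.14].

### API

Orientations are given as a unit quaternion [x, y, z, w].
In Python, from cell import robot, optics gives the robot as it stands.
- The arm moves only by the tool jog_arm, never from a script. Its argument "targets" is a list that holds one entry, the list of rows, each a list of 7 numbers: the opening, from 0 (shut) to 1 (fully open), then the shift along the world's x, y, z in mm, then the turn, a rotation vector about the world's x, y, z in degrees. In form: [[[jaw, dx, dy, dz, ax, ay, az], ...]]. A call has 1 to 5 rows; each row is the pose to reach, as a shift and turn from the pose commanded when the call began; what a row does not reach only later rows make up. A row lasts 1/8 s, in which the tool goes at most 62.5 mm and 10.7 degrees, less where a joint would pass 70% of its speed; a pose out of reach is approached as far as the arm can. A call with a gripper value outside its range is refused whole. The fingers move at their own pace and stop on an object; "newtons" is the grip in N (left out, the last holds). Time passes only in rows, so rows that repeat a pose let the fingers close. It gives the time, the measured TCP pose, the force, the opening and the grip force at its end, in the units of the state.
- robot.observe(): the state, without advancing time (a new reading comes with each control period).
- optics.snapshot(name): name is "scene" or "top"; returns a dict with "image" (384x512x3 uint8, red, green, blue), "depth" (384x512 float32, m along the optical axis (not along the pixel's ray), 0 where there is no reading), "fx", "fy", "cx", "cy" (pixels), "dist_coeffs" ([k1, k2, p1, p2, k3] as OpenCV has them; the pictures are not rectified), "xyz" and "attitude" of the camera in the world. Camera axes: x right, y down, z forward; pixel columns grow to the right and rows downward; lengths in m; the calibration is good to about 2 mm. A picture is of the moment at which its call begins.
- robot.finish_job(): hands the job in; it is judged then, once.
Trained networks look in a picture, given as the dict that the camera call returned (one of the last four; its "shot" number tells which), for a name from the list of things; names that differ only in an ending like _2 or _b are one class to them, and where a whole thing is asked for, a point or a joint stands for the part that bears it (a point fixed in the world has none). Each returns a list of dicts, best first, with "score" (0 to 1); they miss things now and then, are a little off and sometimes report something else, mostly with a low value. They report only what shows in the picture. A call takes as long as a camera call. They do not tell look-alikes from the thing itself.
- optics.regions_of(picture, target): "mask" (384x512 bool, what is visible of it) and "bbox" ([left, top, width, height] in pixels, round what is visible of it).
The state is a dict: "clock": time; "qpos": joint angles; "dq": joint speeds; "tau": joint torques, N m; "eef_pos": TCP position; "eef_rot": TCP orientation; "ft_force": force on the tool from outside, world axes, zero at the start; "wrist_torque": the same for the moment, N m; "grip_width": opening from 0.0 (shut) to 1.0 (fully open); "grasp_force": force on a finger pad.
Only numpy, scipy, OpenCV 4.12 (cv2) and the standard library are available. Lean on these libraries where they do the work, as an engineer would, in place of code of your own. Each camera call takes 0.05 s, during which the arm holds its last target. There are 200 camera calls.

## Working session

There is one attempt and no reset: what is moved stays moved. The work goes in short steps, Python scripts to look and compute and a tool call to move; the robot and the scene stay as the last step left them, time stands still between calls to the robot, and variables do not carry over. Pictures are saved under pics/ and viewed, at most 10 in all, crops included, and the job is handed in when it is done.

Besides the shell and the picture viewer there is one more tool, called after "Emit:" by a JSON object that holds its "method" and its "body". jog_arm: Moves the arm, as the interface text tells. Its arguments: {"type":"object","properties":{"targets":{"type":"array"},"newtons":{"type":"number"}},"required":["targets"]}

```bash
mkdir -p pics; ls
cat > h.py <<'E'
import numpy as np,cv2
from cell import robot,optics
from scipy.spatial.transform import Rotation as R
def cloud(s):
    h,w=s['depth'].shape
    K=np.array([[s['fx'],0,s['cx']],[0,s['fy'],s['cy']],[0,0,1]])
    u,v=np.meshgrid(np.arange(w),np.arange(h))
    p=cv2.undistortPoints(np.stack([u,v],-1).reshape(-1,1,2).astype(np.float64),K,np.array(s['dist_coeffs'])).reshape(h,w,2)
    d=s['depth'][...,None]
    c=np.concatenate([p*d,d],-1)
    a=np.array(s['attitude'])
    r=R.from_quat(a) if a.size==4 else R.from_matrix(a)
    return (c.reshape(-1,3)@r.as_matrix().T+np.array(s['xyz'])).reshape(h,w,3)
E
python3 - <<'E'
from h import *
print(robot.observe())
ims=[]
for n in ('top','scene'):
    s=optics.snapshot(n);c=cloud(s);np.savez(''+n+'.npz',c=c,im=s['image'])
    print(n,s['xyz'],s['attitude'],s['fx'])
    cv2.imwrite(f'pics/{n}0.png',cv2.resize(s['image'][...,::-1],(800,600)))
    for t in ['blue_case','orange_case','blue_cover','orange_cover','green_cover','screwdriver','tin','tape','jar']:
        for o in optics.regions_of(s,t):
            m=o['mask']&(s['depth']>0)
            print(t,round(o['score'],2),o['bbox'],np.round(np.median(c[m],0),3),np.round(np.median(s['image'][m],0)))
E
```

```text
pics
{'clock': 0.0, 'qpos': array([ 1.0413051 ,  0.60013703, -0.00254652,  1.60011606,  0.00182292,
        0.9428861 , -0.07983454]), 'dq': array([ 5.52856706e-04, -8.57876596e-04,  9.79010135e-04, -5.93409116e-04,
       -6.55617253e-04, -2.31019215e-05, -1.02316253e-03]), 'tau': array([ 1.26212286e-03, -7.76447296e+01,  1.56598851e+00, -2.58007032e+01,
        1.24468224e-02,  9.22693784e-03,  5.97964259e-06]), 'eef_pos': array([ 0.31695208, -0.65153663,  0.23041324]), 'eef_rot': array([ 9.74476992e-01,  2.24486070e-01, -2.49661533e-04, -7.30872029e-04]), 'ft_force': array([ 0.42046104,  0.60497156, -0.45504618]), 'wrist_torque': array([ 0.00880183, -0.01278202, -0.01792202]), 'grasp_force': 0.0, 'grip_width': 0.9973350425307929}
top [ 0.31019002 -0.08502842  1.03936987] [ 0.71258023 -0.696414    0.06252977 -0.05768012] 349.49349190997066
blue_case 0.83 [88.3, 168.3, 50.6, 67.4] [0.441 0.322 0.03 ] [37. 63. 67.]
blue_case 0.63 [210.2, 177.7, 37.2, 54.1] [ 0.44  -0.013  0.008] [ 43.  75. 139.]
blue_case 0.44 [241.4, 109.3, 36.5, 53.6] [ 0.658 -0.103  0.008] [165.  96.  38.]
orange_
[... 1296 characters left out ...]
ge_cover 0.8 [153.5, 181.0, 39.7, 29.9] [ 0.252 -0.306  0.008] [76. 58. 43.]
orange_cover 0.69 [368.2, 157.3, 23.9, 23.5] [0.735 0.267 0.021] [124. 109.  48.]
orange_cover 0.67 [111.6, 245.8, 51.0, 47.8] [ 0.389 -0.559  0.009] [64. 49. 41.]
orange_cover 0.6 [330.5, 124.2, 11.8, 12.8] [0.523 0.305 0.068] [96. 96. 87.]
green_cover 0.9 [315.3, 168.5, 40.6, 36.5] [0.666 0.099 0.008] [ 55. 117.  65.]
screwdriver 0.51 [281.6, 143.6, 20.2, 9.3] [0.42  0.146 0.022] [148.  52.  50.]
tin 0.5 [237.3, 197.9, 21.9, 15.2] [ 0.49 -0.17  0.03] [174. 176. 171.]
tape 0.84 [367.3, 157.2, 24.1, 22.3] [0.734 0.278 0.021] [130. 116.  49.]
jar 0.91 [277.7, 263.7, 20.4, 24.5] [ 0.749 -0.288  0.058] [165.  57.  53.]
```

View pics/top0.png

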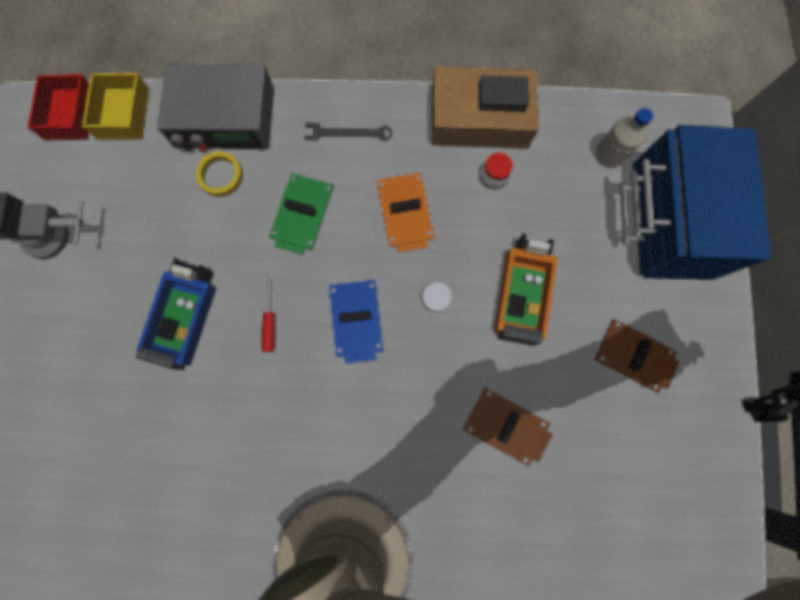

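Run:
```python
from h import *
im=np.load('top.npz')['im']
cv2.imwrite('pics/crop.png',cv2.resize(im[90:250,80:380][...,::-1],(800,427),interpolation=cv2.INTER_CUBIC))
```

```text
(no output)
```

View pics/crop.png

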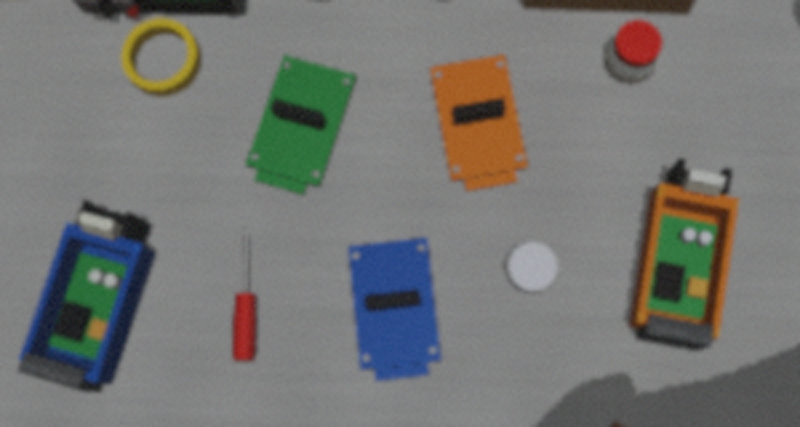

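The three cover candidates in the 800x600 top view are bright orange (405,212) and two browns (638,355) and (508,425). The bright one matches the description. The enlarged crop confirms it (480,120 in the crop), so the browns are look-alikes. Blue cover is at (356,318). Lips are at the near ends of both cases, catches at the far ends, and all tongues point towards the robot.

```bash
cat > fit.py <<'E'
from h import *
def ext(p,c,th):
    a=np.array([np.cos(th),np.sin(th)]);b=np.array([-a[1],a[0]]);q=p-c
    return np.percentile(q@a,[1,50,99]),np.percentile(q@b,[1,50,99])
def near(c,xy,r): return np.hypot(c[...,0]-xy[0],c[...,1]-xy[1])<r
def rect(p):
    (cx,cy),(w,h),an=cv2.minAreaRect((p*1000).astype(np.float32))
    th=np.deg2rad(an)
    if w<h: th+=np.pi/2;w,h=h,w
    th=(th+np.pi/2)%np.pi-np.pi/2
    return np.array([cx,cy])/1000,th,(w,h)
E
cat > m.py <<'E'
from fit import *
np.set_printoptions(precision=4,suppress=True)
for n in ('top','scene'):
    d=np.load(n+'.npz');c=d['c'];hsv=cv2.cvtColor(d['im'],cv2.COLOR_RGB2HSV);H,S,V=[hsv[...,i] for i in range(3)]
    col={'blue':(H>98)&(H<130)&(S>110),'orange':(H>5)&(H<22)&(S>110),'green':(H>45)&(H<85)&(S>90)}
    z=c[...,2]
    for k,xy in [('blue',(.44,-.014)),('orange',(.658,-.103)),('green',(.655,.102))]:
        m=near(c,xy,.1)&col[k]&(z<.02)
        p=c[m][:,:2];ctr,th,wh=rect(p)
        rib=near(c,xy,.06)&(z>.03)&(z<.045);rp=c[rib]
        rc,rth,rwh=rect(rp[:,:2])
        print(n,k,'cover rect',ctr,'deg',np.rad2deg(th),wh,'origin',ctr+.007*np.array([np.cos(th),np.sin(th)]),'zmed',np.median(z[m]),'| rib',rc,np.rad2deg(rth),rwh,np.median(rp[:,2]))
    for k,xy in [('blue',(.443,.318)),('orange',(.501,-.334))]:
        m=near(c,xy,.11)&col[k]&(z>.044)&(z<.056)
        ctr,th,wh=rect(c[m][:,:2])
        print(n,k,'rim rect',ctr,np.rad2deg(th),wh,'z',np.median(z[m]),m.sum())
        l=near(c,xy,.14)&(z>.060)&(z<.07)&(S<110)
        a=np.array([np.cos(th),np.sin(th)]);
        q=c[l][:,:2]; q=q[(q-ctr)@a<-.04]
        if len(q)>5: print('  lip',*ext(q,ctr,th),len(q),'center',rect(q))
        l=near(c,xy,.14)&(z>.072)&(z<.09)
        q=c[l][:,:2]; q=q[(q-ctr)@a>.04]
        if len(q)>3: print('  catch',*ext(q,ctr,th),len(q))
E
python3 m.py
```

```text
top blue cover rect [ 0.4404 -0.0121] deg 7.9688234329223615 (151.0977325439453, 88.47443389892578) origin [ 0.4473 -0.0111] zmed 0.007885116924738922 | rib [ 0.4468 -0.0128] -82.06986093521118 (58.92102813720703, 14.217413902282715) 0.03772811346992655
top orange cover rect [ 0.6603 -0.1035] deg 11.848487854003903 (154.00479125976562, 89.69490814208984) origin [ 0.6671 -0.102 ] zmed 0.007933302065763481 | rib [ 0.6667 -0.1014] -76.93935966491699 (57.11698913574219, 14.908317565917969) 0.03780822054862476
top green cover rect [0.6523 0.1056] deg -15.459075927734403 (151.5706329345703, 88.72225189208984) origin [0.659  0.1037] zmed 0.007799803211676948 | rib [0.6588 0.1026] 75.03549194335936 (59.135494232177734, 14.503129959106445) 0.03751247658217993
top blue rim rect [0.4355 0.3239] -14.0355453491211 (159.57435607910156, 91.75491333007812) z 0.04954925778263386 433
  lip [-0.0911 -0.0804 -0.0691] [-0.0329  0.0007  0.0359] 194 center (array([0.3582, 0.3449]), np.float64(1.3259339777383783), (71.72518920898438, 22.52872657775879))
  catch [0.0755 0.083  0.0899] [-0.0177 -0.001   0.018
[... 1124 characters left out ...]
ene blue rim rect [0.4348 0.3256] -14.545173645019526 (160.50511169433594, 91.50154113769531) z 0.04958445644813825 181
  lip [-0.0908 -0.0779 -0.0674] [-0.0352 -0.0008  0.0363] 71 center (array([0.358 , 0.3463]), np.float64(1.3390363308274047), (72.01908874511719, 24.051525115966797))
  catch [0.0788 0.088  0.0939] [-0.0196  0.0001  0.0198] 34
scene orange rim rect [ 0.4982 -0.3325] -9.777336120605465 (159.5409698486328, 91.60515594482422) z 0.049868046384510534 376
  lip [-0.093  -0.0813 -0.0696] [-0.0344 -0.0002  0.0344] 142 center (array([ 0.4176, -0.3183]), np.float64(1.3929674734303816), (70.6528091430664, 25.032941818237305))
  catch [0.0768 0.0842 0.0902] [-0.0191 -0.0005  0.0182] 66
```

Emit:
{"method": "jog_arm", "body": {"targets": [[[1,40,60,0,0,0,10],[1,80,105,0,0,0,20],[1,115,155,0,0,0,30],[1,150,205,0,0,0,40],[1,185,255,0,0,0,50]]]}}

```text
clock: 1.62
eef_pos: [0.5016, -0.3977, 0.2316]
eef_rot: [0.787, 0.617, 0.0, 0.0]
ft_force: [0.2, -0.1, 0.0]
grip_width: 1.004
grasp_force: 0.0
```

```bash
cat > g.py <<'E'
# usage: g.py obj x y z tilt  (cover-origin pose target in case frame, z above rim)  or  g.py w x y z yaw tilt  (TCP world, mm, deg)
import sys
from h import *
np.set_printoptions(precision=1,suppress=True)
CASE={'blue':(441.7,323.3,-14.2),'orange':(503.7,-333.3,-10.1)}
def tool(yaw,tilt): # tool z down, tool y along yaw; tilt>0 raises the far (+x) end
    Y=np.array([0,1,0]);
    base=np.column_stack([[0,1,0],[1,0,0],[0,0,-1]]) # x=+Y, y=+X, z=-Z
    return R.from_euler('z',yaw,degrees=True)*R.from_euler('y',-tilt,degrees=True)*R.from_matrix(base)
o=robot.observe();p=o['eef_pos']*1000;r=R.from_quat(o['eef_rot'])
a=sys.argv[1];v=[float(k) for k in sys.argv[2:]]
if a=='w': t=np.array(v[:3]);yaw,tilt=v[3],v[4]
else: # tongue tip (x,z above rim), TCP height h above cover underside, tilt
    tx,tz,h,tilt=v[:4];cx,cy,yaw=CASE[a]
    off=R.from_euler('y',-tilt,degrees=True).apply([84+(v[4] if len(v)>4 else 0),0,h])
    L=np.array([tx,0,50+tz])+off
    t=R.from_euler('z',yaw,degrees=True).apply(L)+[cx,cy,0]
q=tool(yaw,tilt)
print('t',o['clock'],'pos',p,'shift',t-p,'rotvec',np.rad2deg((q*r.inv()).as_rotvec()),'F',o['ft_force'],'grip',o['grip_width'],o['grasp_force'])
E
python3 g.py w 667.3 -101.7 120 11.8 0
```

```text
t 1.625 pos [ 501.6 -397.7  231.6] shift [ 165.7  296.  -111.6] rotvec [ 0.   0.  25.5] F [ 0.2 -0.1  0. ] grip 1.0040916426359947 0.0
```

Emit:
{"method": "jog_arm", "body": {"targets": [[[1,30,50,0,0,0,5],[1,60,100,-10,0,0,10],[1,90,150,-25,0,0,15],[1,115,200,-50,0,0,20],[1,140,250,-75,0,0,25.5]]]}}

```text
clock: 2.25
eef_pos: [0.6415, -0.1478, 0.1559]
eef_rot: [0.632, 0.775, 0.0, 0.0]
ft_force: [0.3, -0.4, 1.2]
grip_width: 1.0
grasp_force: 0.0
```

```bash
python3 g.py w 667.3 -101.7 12 11.8 0
```

```text
t 2.25 pos [ 641.5 -147.8  155.9] shift [  25.8   46.1 -143.9] rotvec [0.  0.1 0.2] F [ 0.3 -0.4  1.2] grip 1.0000023937092917 0.0
```

Emit:
{"method": "jog_arm", "body": {"targets": [[[1,26,46,-40,0,0,0],[1,26,46,-95,0,0,0],[1,26,46,-130,0,0,0],[1,26,46,-142,0,0,0],[0,26,46,-142,0,0,0]]], "newtons": 60}}

```text
clock: 2.88
eef_pos: [0.6666, -0.1034, 0.0143]
eef_rot: [0.633, 0.774, -0.0, -0.0]
ft_force: [0.2, 0.2, 1.0]
grip_width: 0.811
grasp_force: 0.0
```

Emit:
{"method": "jog_arm", "body": {"targets": [[[0,0,0,0,0,0,0],[0,0,0,0,0,0,0],[0,0,0,0,0,0,0]]]}}

```text
clock: 3.25
eef_pos: [0.6672, -0.1035, 0.0155]
eef_rot: [0.633, 0.774, 0.0, 0.001]
ft_force: [-7.9, -0.2, 36.0]
grip_width: 0.152
grasp_force: 60.0
```

Emit:
{"method": "jog_arm", "body": {"targets": [[[0,0,0,10,0,0,0],[0,0,0,50,0,0,0],[0,0,-20,100,0,0,0],[0,-10,-60,125,0,0,-7],[0,-25,-105,135,0,0,-14]]]}}

```text
clock: 3.88
eef_pos: [0.6423, -0.2088, 0.152]
eef_rot: [0.724, 0.69, 0.001, 0.001]
ft_force: [0.2, -1.9, -1.9]
grip_width: 0.151
grasp_force: 58.9
```

```bash
python3 g.py orange -60 35 15.5 15
```

```text
t 3.875 pos [ 642.3 -208.8  152. ] shift [-121.8 -127.5  -30.3] rotvec [ -1.6 -14.7  -7.4] F [ 0.2 -1.9 -1.9] grip 0.15126751275357597 58.9415180683136
```

Emit:
{"method": "jog_arm", "body": {"targets": [[[0,-30,-32,5,-0.4,-3.7,-1.9],[0,-61,-64,5,-0.8,-7.4,-3.7],[0,-92,-96,5,-1.2,-11,-5.5],[0,-122,-127.5,0,-1.6,-14.7,-7.4],[0,-122,-127.5,-10,-1.6,-14.7,-7.4]]]}}

```text
clock: 4.5
eef_pos: [0.5148, -0.3395, 0.1394]
eef_rot: [0.762, 0.635, 0.081, 0.099]
ft_force: [0.9, 0.2, -0.4]
grip_width: 0.148
grasp_force: 59.1
```

```bash
python3 - <<'E'
from fit import *
np.set_printoptions(precision=1,suppress=True)
out=[]
for n in ('top','scene'):
    s=optics.snapshot(n);c=cloud(s)
    uv=None
    hsv=cv2.cvtColor(s['image'],cv2.COLOR_RGB2HSV)
    m=near(c,(.5,-.34),.14)&(hsv[...,0]<22)&(hsv[...,0]>5)&(hsv[...,1]>110)&(c[...,2]>.075)
    P=c[m]*1000
    th=np.deg2rad(-10.1);q=P-[503.7,-333.3,50]
    Q=np.c_[q[:,0]*np.cos(th)+q[:,1]*np.sin(th),-q[:,0]*np.sin(th)+q[:,1]*np.cos(th),q[:,2]]
    A=np.c_[Q[:,:2],np.ones(len(Q))];f=np.linalg.lstsq(A,Q[:,2],rcond=None)[0]
    for _ in range(3):
        g=abs(A@f-Q[:,2])<3;f=np.linalg.lstsq(A[g],Q[g,2],rcond=None)[0]
    print(n,len(Q),'slopes deg',np.rad2deg(np.arctan(f[:2])),'z0',f[2],'ext x',np.percentile(Q[:,0],[.5,99.5]),'y',np.percentile(Q[:,1],[.5,99.5]))
    ys=np.abs(Q[:,1])<25; print(' tongue z near tip',np.sort(Q[:,2])[:5], 'x',np.sort(Q[:,0])[:8],rect(Q[:,:2]/1000))
    b=np.argwhere(near(c,(.5,-.33),.15));u0,v0=np.clip(b.min(0)[::-1]-10,0,None);u1,v1=b.max(0)[::-1]+10
    out.append(cv2.resize(s['image'][v0:v1,u0:u1,::-1],(400,400),interpolation=cv2.INTER_CUBIC))
cv2.imwrite('pics/o1.png',np.hstack(out))
E
python3 g.py orange -72 4 15.5 15
```

```text
top 1132 slopes deg [13.9  0.5] z0 79.14461843077713 ext x [-71.5  80.7] y [-27.6  43.9]
 tongue z near tip [54.9 54.9 55.  55.3 55.4] x [-85.8 -82.7 -76.8 -72.8 -71.8 -71.6 -71.4 -71.1] (array([-0.,  0.]), np.float64(0.01055152850297536), (166.89437866210938, 82.32904052734375))
scene 848 slopes deg [14.3 -0.1] z0 77.31504044352737 ext x [-63.4  85.4] y [-44.3  45.6]
 tongue z near tip [53.7 54.9 55.3 55.4 56.1] x [-64.9 -64.5 -64.4 -63.8 -63.5 -63.2 -63.  -62.7] (array([0., 0.]), np.float64(0.004138074057299157), (151.13442993164062, 91.0495376586914))
t 4.6 pos [ 518.7 -336.   138.9] shift [-10.    1.8 -48.2] rotvec [-0.1 -0.3 -0. ] F [ 0.6  0.9 -1.3] grip 0.14560532663969025 59.11972224712372
```

View pics/o1.png

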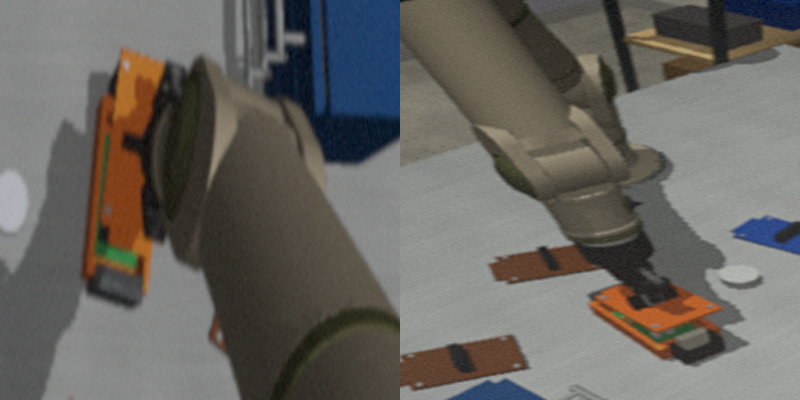

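The cover sits tilted about 14° over the orange case, tongue end toward the lip (left crop 115,290), well centred. I'll lower it.

Emit:
{"method": "jog_arm", "body": {"targets": [[[0,-8,1.5,-20,0,0,0],[0,-8,1.5,-38,0,0,0],[0,-8,1.5,-44,0,0,0],[0,-8,1.5,-44,0,0,0]]]}}

```text
clock: 5.1
eef_pos: [0.5126, -0.3333, 0.0953]
eef_rot: [0.759, 0.638, 0.083, 0.098]
ft_force: [-0.6, -0.1, -1.6]
grip_width: 0.155
grasp_force: 59.1
```

```bash
python3 g.py orange -70 2 15.5 15
```

```text
t 5.1 pos [ 512.6 -333.3   95.3] shift [-1.9 -1.2 -6.6] rotvec [-0.1 -0.2 -0.2] F [-0.6 -0.1 -1.6] grip 0.15533288866588438 59.09728825092316
```

Emit:
{"method": "jog_arm", "body": {"targets": [[[0,-2,-1,-4,0,0,0],[0,-2,-1,-6,0,0,0],[0,-2,-1,-7.5,0,0,0],[0,-2,-1,-7.5,0,0,0]]]}}

```text
clock: 5.6
eef_pos: [0.5095, -0.3353, 0.0878]
eef_rot: [0.76, 0.637, 0.083, 0.098]
ft_force: [0.7, -0.5, -0.3]
grip_width: 0.15
grasp_force: 59.1
```

```bash
python3 g.py orange -84 1 15.5 15
```

```text
t 5.6 pos [ 509.5 -335.3   87.8] shift [-12.6   3.2  -0.1] rotvec [-0.1 -0.2 -0.1] F [ 0.7 -0.5 -0.3] grip 0.14971184640900756 59.09730792045593
```

Emit:
{"method": "jog_arm", "body": {"targets": [[[0,0,0.5,-1,0,0,0],[0,0,0.5,-2,0,0,0],[0,0,0.5,-2,0,0,0]]]}}

```text
clock: 5.98
eef_pos: [0.5095, -0.3347, 0.0857]
eef_rot: [0.76, 0.637, 0.083, 0.098]
ft_force: [-0.3, -0.3, -1.0]
grip_width: 0.149
grasp_force: 59.1
```

Emit:
{"method": "jog_arm", "body": {"targets": [[[0,-3,0.5,0,0,0,0],[0,-6,1,0,0,0,0],[0,-9,1.5,0,0,0,0],[0,-11,2,0,0,0,0],[0,-11,2,0,0,0,0]]]}}

```text
clock: 6.6
eef_pos: [0.5037, -0.3337, 0.0877]
eef_rot: [0.759, 0.638, 0.086, 0.103]
ft_force: [11.3, -1.4, -3.8]
grip_width: 0.149
grasp_force: 58.9
```

```bash
python3 g.py orange -84 -1 15.5 15
```

```text
t 6.6 pos [ 503.7 -333.7   87.7] shift [-6.8  1.6 -2. ] rotvec [ 0.1  0.4 -0.2] F [11.3 -1.4 -3.8] grip 0.14870904300994786 58.927515149116516
```

Emit:
{"method": "jog_arm", "body": {"targets": [[[0,4,-1,0,0,0,0],[0,6,-1,0,0,0,0],[0,6,-1,3,0,0,0],[0,6,-1,3,0,0,0]]]}}

```text
clock: 7.1
eef_pos: [0.5043, -0.3337, 0.0888]
eef_rot: [0.76, 0.637, 0.083, 0.098]
ft_force: [-0.3, -0.5, -1.7]
grip_width: 0.15
grasp_force: 59.5
```

```bash
python3 g.py orange -73 2 15.5 15
```

```text
t 7.1 pos [ 504.3 -333.7   88.8] shift [ 3.5 -0.3 -0.1] rotvec [-0.1 -0.2 -0.1] F [-0.3 -0.5 -1.7] grip 0.14956007428874882 59.47221100330353
```

Emit:
{"method": "jog_arm", "body": {"targets": [[[0,-2,0.4,0,0,0,0],[0,-4,0.7,0,0,0,0],[0,-5.5,1,0,0,0,0],[0,-5.5,1,0,0,0,0]]]}}

```text
clock: 7.6
eef_pos: [0.4989, -0.3327, 0.0887]
eef_rot: [0.76, 0.637, 0.083, 0.098]
ft_force: [-1.4, 0.3, -1.8]
grip_width: 0.149
grasp_force: 59.5
```

```bash
python3 g.py orange -84 1 15.5 15
```

```text
t 7.6 pos [ 498.9 -332.7   88.7] shift [-1.9  0.6 -1. ] rotvec [-0.1 -0.2 -0.1] F [-1.4  0.3 -1.8] grip 0.1491475560837452 59.46868658065796
```

Emit:
{"method": "jog_arm", "body": {"targets": [[[0,-1,0.2,0,0,0,0],[0,-2,0.4,-0.5,0,0,0],[0,-2,0.4,-1.5,0,0,0],[0,-2,0.4,-1.5,0,0,0]]]}}

```text
clock: 8.1
eef_pos: [0.4971, -0.3323, 0.0872]
eef_rot: [0.76, 0.637, 0.083, 0.098]
ft_force: [-0.9, -0.8, -1.1]
grip_width: 0.15
grasp_force: 59.5
```

```bash
python3 g.py orange -84 1 15.5 10;python3 g.py orange -84 0 15.5 5
```

```text
t 8.1 pos [ 497.1 -332.3   87.2] shift [ 2.7 -0.3 -6.3] rotvec [ 0.8  4.7 -0.1] F [-0.9 -0.8 -1.1] grip 0.14976263432542444 59.46889400482178
t 8.1 pos [ 497.1 -332.3   87.2] shift [  5.   -0.7 -14.4] rotvec [ 1.7  9.6 -0.1] F [-0.9 -0.8 -1.1] grip 0.14976263432542444 59.46889400482178
```

Tongue in under the lip. Now lower the far end, rotating about the tip.

Emit:
{"method": "jog_arm", "body": {"targets": [[[0,1,-0.1,-3,0.4,2.4,0],[0,2.3,-0.3,-6.3,0.8,4.7,0],[0,3,-0.4,-9,1.2,6.8,0],[0,3,-0.4,-9,1.2,6.8,0]]]}}

```text
clock: 8.6
eef_pos: [0.5009, -0.3327, 0.0782]
eef_rot: [0.764, 0.641, 0.045, 0.053]
ft_force: [-0.1, 0.5, -1.7]
grip_width: 0.151
grasp_force: 59.4
```

```bash
python3 g.py orange -84 0 15.5 4
```

```text
t 8.6 pos [ 500.9 -332.7   78.2] shift [ 1.6 -0.4 -6.8] rotvec [ 0.7  3.9 -0.1] F [-0.1  0.5 -1.7] grip 0.15146218362995092 59.42936182022095
```

Emit:
{"method": "jog_arm", "body": {"targets": [[[0,0.5,-0.1,-2.3,0.2,1.3,0],[0,1,-0.2,-4.5,0.4,2.6,0],[0,1.2,-0.3,-6,0.6,3.5,0],[0,1.2,-0.3,-6,0.6,3.5,0]]]}}

```text
clock: 9.1
eef_pos: [0.5009, -0.333, 0.0721]
eef_rot: [0.766, 0.642, 0.024, 0.028]
ft_force: [-2.7, 0.3, 1.1]
grip_width: 0.15
grasp_force: 59.9
```

```bash
cat > chk.py <<'E'
from fit import *
import sys
np.set_printoptions(precision=1,suppress=True)
k=sys.argv[1];cx,cy,yaw={'blue':(441.7,323.3,-14.2),'orange':(503.7,-333.3,-10.1)}[k]
for n in ('top','scene'):
    s=optics.snapshot(n);c=cloud(s);hsv=cv2.cvtColor(s['image'],cv2.COLOR_RGB2HSV);H=hsv[...,0]
    m=near(c,(cx/1e3,cy/1e3),.14)&((H<22)&(H>5) if k=='orange' else (H>98)&(H<130))&(hsv[...,1]>110)&(c[...,2]>.0535)
    th=np.deg2rad(yaw);q=c[m]*1000-[cx,cy,50]
    Q=np.c_[q[:,0]*np.cos(th)+q[:,1]*np.sin(th),-q[:,0]*np.sin(th)+q[:,1]*np.cos(th),q[:,2]]
    A=np.c_[Q[:,:2],np.ones(len(Q))];f=np.linalg.lstsq(A,Q[:,2],rcond=None)[0]
    for _ in range(4):
        g=abs(A@f-Q[:,2])<3;f=np.linalg.lstsq(A[g],Q[g,2],rcond=None)[0]
    G=Q[g]
    print(n,len(Q),g.sum(),'slope deg',np.rad2deg(np.arctan(f[:2])),'z0',f[2],'x',np.percentile(G[:,0],[.5,99.5]),'y',np.percentile(G[:,1],[.5,99.5]),'yaw',np.rad2deg(rect(G[:,:2]/1000)[1]))
    if len(sys.argv)>2:
        b=np.argwhere(near(c,(cx/1e3,cy/1e3),.13));v0,u0=b.min(0);v1,u1=b.max(0)
        I=cv2.resize(s['image'][v0:v1,u0:u1,::-1],(400,500),interpolation=cv2.INTER_CUBIC)
        out=I if n=='top' else np.hstack([out,I])
if len(sys.argv)>2: cv2.imwrite('pics/'+sys.argv[2]+'.png',out)
E
python3 chk.py orange o2; python3 g.py orange -84 0 15.5 2
```

```text
top 952 699 slope deg [ 4. -1.] z0 15.679869467603835 x [-72.7  66.4] y [-40.3  47.9] yaw 1.8495924472808851
scene 856 719 slope deg [4.2 0.3] z0 14.95740111501845 x [-71.4  67.8] y [-42.8  46.6] yaw 0.18428541719913188
t 9.2 pos [ 500.7 -333.    72.1] shift [ 2.4 -0.2 -3.7] rotvec [ 0.4  2.2 -0.1] F [-2.5  0.6 -1.1] grip 0.1514983106279506 59.726606011390686
```

View pics/o2.png

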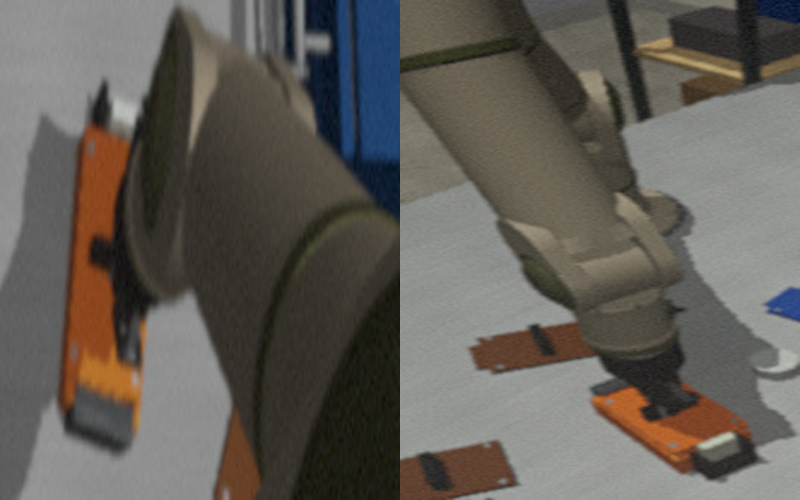

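Tongue is under the lip, and the +x edge rests on the catch nose (tilt about 4°). Release, then press with shut fingers near the catch.

Emit:
{"method": "jog_arm", "body": {"targets": [[[0.5,0,0,0,0,0,0],[0.5,0,0,0,0,0,0],[0.5,0,0,20,0,0,0],[0.5,0,0,45,0.9,4.5,0],[0,48,-8.5,45,0.9,4.5,0]]]}}

```text
clock: 9.82
eef_pos: [0.5491, -0.3427, 0.1196]
eef_rot: [0.767, 0.642, -0.001, -0.002]
ft_force: [1.4, -0.2, -0.8]
grip_width: 0.3
grasp_force: 0.0
```

```bash
python3 g.py orange -84 0 20 0 50; python3 chk.py orange
```

```text
t 9.825 pos [ 549.1 -342.7  119.6] shift [  3.8   0.6 -49.6] rotvec [-0.1 -0.2  0. ] F [ 1.4 -0.2 -0.8] grip 0.2999669867650041 0.0
top 1320 1089 slope deg [ 4.4 -0. ] z0 15.381569303573395 x [-73.2  66.1] y [-41.7  47.6] yaw 1.4124546051025357
scene 771 327 slope deg [ 5. -3.] z0 15.884396361498986 x [-77.4  67.1] y [-42.3  46.4] yaw -0.14588165283201682
```

Emit:
{"method": "jog_arm", "body": {"targets": [[[0,3,0,-20,0,0,0],[0,3,0,-40,0,0,0],[0,3,0,-47,0,0,0],[0,3,0,-50,0,0,0],[0,3,0,-52,0,0,0]]]}}

```text
clock: 10.55
eef_pos: [0.5521, -0.3416, 0.0653]
eef_rot: [0.766, 0.643, -0.001, -0.002]
ft_force: [-1.3, -0.6, 1.0]
grip_width: 0.003
grasp_force: 0.6
```

Emit:
{"method": "jog_arm", "body": {"targets": [[[0,0,0,-2,0,0,0],[0,0,0,-4,0,0,0],[0,0,0,-5.5,0,0,0],[0,0,0,-5.5,0,0,0]]]}}

```text
clock: 11.05
eef_pos: [0.5524, -0.3416, 0.0597]
eef_rot: [0.766, 0.643, -0.001, -0.002]
ft_force: [-0.4, 1.3, -0.1]
grip_width: 0.002
grasp_force: 0.0
```

```bash
python3 chk.py orange
```

```text
top 1178 987 slope deg [0.  0.1] z0 8.39747559838161 x [-73.   66.2] y [-42.6  47.7] yaw 0.2966456413269037
scene 583 139 slope deg [ 5.6 -8.4] z0 9.688141292288574 x [-76.6  70.4] y [-41.9  46.6] yaw 20.2431755065918
```

Emit:
{"method": "jog_arm", "body": {"targets": [[[0,0,0,-1,0,0,0],[0,0,0,-2,0,0,0],[0,0,0,-3,0,0,0]]]}}

```text
clock: 11.52
eef_pos: [0.5524, -0.3416, 0.0581]
eef_rot: [0.766, 0.643, -0.001, -0.002]
ft_force: [-4.8, 2.9, 21.4]
grip_width: 0.0
grasp_force: 10.9
```

Emit:
{"method": "jog_arm", "body": {"targets": [[[0,0,0,20,0,0,0],[0,0,0,60,0,0,0],[0.5,0,30,110,0,0,0],[1,0,80,140,0,0,5],[1,0,140,140,0,0,10]]]}}

```text
clock: 12.15
eef_pos: [0.5536, -0.2014, 0.2003]
eef_rot: [0.707, 0.707, 0.0, 0.0]
ft_force: [0.6, 0.5, 0.1]
grip_width: 0.636
grasp_force: 0.0
```

```bash
python3 chk.py orange o3; python3 g.py w 448 -12 120 8.2 0;python3 - <<'E'
from fit import *
s=optics.snapshot('top');c=cloud(s)
m=near(c,(.504,-.333),.14)&(c[...,2]>.072)&(c[...,2]<.09)
th=np.deg2rad(-10.1);q=c[m][:,:2]-[.5037,-.3333];x=q@[np.cos(th),np.sin(th)]
print('catch x',np.percentile(x[x>.05],[2,50,98]),len(x))
E
```

```text
top 147 131 slope deg [-0.1 -1.4] z0 9.232642482861294 x [-78.   -1.9] y [20.2 47.9] yaw 19.70436859130859
scene 1021 894 slope deg [0.  0.1] z0 8.251995307550754 x [-76.6  68.5] y [-42.7  47. ] yaw -0.3026275634765453
t 12.25 pos [ 553.1 -194.3  198.9] shift [-105.1  182.3  -78.9] rotvec [-0.2 -0.1  7.6] F [ 0.4  0.1 -0.1] grip 0.8110642784895886 0.0Traceback (most recent call last):
  File "<stdin>", line 5, in <module>
    return _quantile_unchecked(
        a, q, axis, out, overwrite_input, method, keepdims, weights)
    return _ureduce(a,
                    func=_quantile_ureduce_func,
    ...<5 lines>...
                    overwrite_input=overwrite_input,
                    method=method)
    r = func(a, **kwargs)
    result = _quantile(arr,
                       quantiles=q,
    ...<2 lines>...
                       out=out,
                       weights=wgt)
    slices_having_nans = np.isnan(arr[-1, ...])
                                  ~~~^^^^^^^^^
IndexError: index -1 is out of bounds for axis 0 with size 0
```

View pics/o3.png

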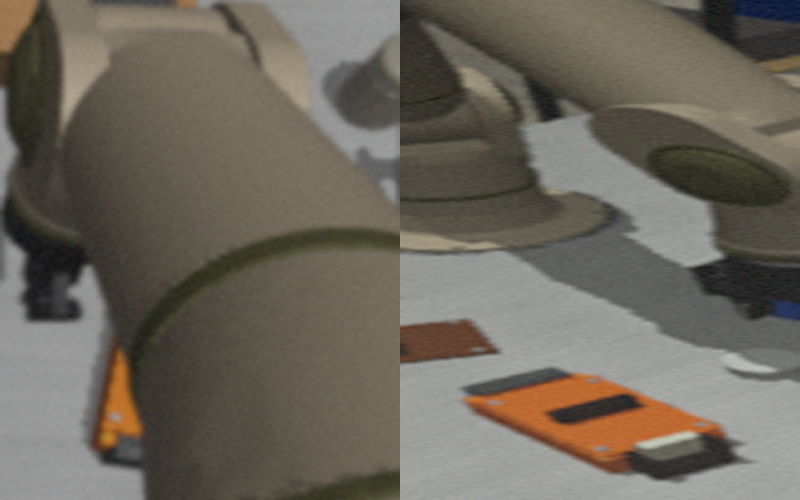

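Orange is closed: flat in the right crop (590,410), with the catch (670,450) over its edge. On to blue.

Emit:
{"method": "jog_arm", "body": {"targets": [[[1,-25,45,0,0,0,2],[1,-50,90,0,0,0,4],[1,-75,130,-20,0,0,6],[1,-95,165,-50,0,0,7.6],[1,-105,182,-79,0,0,7.6]]]}}

```text
clock: 12.92
eef_pos: [0.4468, -0.0192, 0.1176]
eef_rot: [0.659, 0.752, -0.001, -0.002]
ft_force: [0.3, 0.9, -0.7]
grip_width: 1.001
grasp_force: 0.0
```

```bash
python3 g.py w 448 -12 13.5 8.2 0
```

```text
t 12.925 pos [446.8 -19.2 117.6] shift [   1.2    7.2 -104.1] rotvec [-0.1 -0.2  0.6] F [ 0.3  0.9 -0.7] grip 1.0012975282414103 0.0
```

Emit:
{"method": "jog_arm", "body": {"targets": [[[1,0,0,-40,0,0,0],[1,0,0,-90,0,0,0],[1,0,0,-106,0,0,0],[1,0,0,-106,0,0,0],[0,0,0,-106,0,0,0]]]}}

```text
clock: 13.55
eef_pos: [0.448, -0.02, 0.0124]
eef_rot: [0.659, 0.752, -0.001, -0.002]
ft_force: [0.6, -0.6, 0.0]
grip_width: 0.819
grasp_force: 0.0
```

Emit:
{"method": "jog_arm", "body": {"targets": [[[0,0,0,0,0,0,0],[0,0,0,0,0,0,0],[0,0,0,0,0,0,0]]]}}

```text
clock: 13.92
eef_pos: [0.4477, -0.0196, 0.0124]
eef_rot: [0.659, 0.752, -0.001, -0.002]
ft_force: [-5.2, 0.2, 48.4]
grip_width: 0.151
grasp_force: 59.8
```

```bash
python3 g.py w 448 -12 150 8.2 0; python3 g.py blue -60 35 15.5 15
```

```text
t 13.925 pos [447.7 -19.6  12.4] shift [  0.3   7.6 137.6] rotvec [-0.1 -0.2  0.6] F [-5.2  0.2 48.4] grip 0.15101690346828522 59.848095774650574
t 13.925 pos [447.7 -19.6  12.4] shift [ 10.6 338.7 109.4] rotvec [ -1.  -15.2 -21.7] F [-5.2  0.2 48.4] grip 0.15101690346828522 59.848095774650574
```

```bash
sed -i "s/L=np.array(\[tx,0,50+tz\])+off/L=np.array([tx,{'blue':-7.7,'orange':0}[a],50+tz])+off/" g.py; python3 g.py blue -60 35 12.5 15
```

```text
t 13.925 pos [447.7 -19.6  12.4] shift [  9.5 331.  106.5] rotvec [ -1.  -15.2 -21.7] F [-5.2  0.2 48.4] grip 0.15101690346828522 59.848095774650574
```

Emit:
{"method": "jog_arm", "body": {"targets": [[[0,0,0,10,0,0,0],[0,0,0,50,0,0,0],[0,0,20,100,0,0,0],[0,0,65,130,0,0,-5],[0,0,115,135,0,0,-10]]]}}

```text
clock: 14.55
eef_pos: [0.448, 0.0957, 0.1494]
eef_rot: [0.724, 0.69, 0.001, -0.001]
ft_force: [1.1, -0.1, -1.7]
grip_width: 0.151
grasp_force: 58.9
```

```bash
python3 g.py blue -60 35 12.5 15
```

```text
t 14.55 pos [448.   95.7 149.4] shift [  9.2 215.7 -30.5] rotvec [ -2.4 -14.9 -11.4] F [ 1.1 -0.1 -1.7] grip 0.1512360403636254 58.92670512199402
```

Emit:
{"method": "jog_arm", "body": {"targets": [[[0,2,45,5,-0.5,-3,-2.3],[0,4,95,5,-1,-6,-4.6],[0,6,145,5,-1.5,-9,-7],[0,8,190,0,-2,-12,-9.2],[0,9,215.5,-8,-2.4,-14.9,-11.4]]]}}

```text
clock: 15.18
eef_pos: [0.4558, 0.3138, 0.1393]
eef_rot: [0.78, 0.612, 0.08, 0.102]
ft_force: [0.5, -1.2, -1.5]
grip_width: 0.15
grasp_force: 58.8
```

Emit:
{"method": "jog_arm", "body": {"targets": [[[0,0,0,0,0,0,0],[0,0,0,0,0,0,0]]]}}

```text
clock: 15.42
eef_pos: [0.4559, 0.3101, 0.1389]
eef_rot: [0.781, 0.612, 0.078, 0.102]
ft_force: [0.2, -0.1, -0.9]
grip_width: 0.149
grasp_force: 58.9
```

```bash
python3 chk.py blue b1; python3 g.py blue -70 2 12.5 15
```

```text
top 1089 852 slope deg [15.  -0.7] z0 79.31788064826645 x [-55.6  86. ] y [-46.3  37.4] yaw 0.2281988412141806
scene 327 284 slope deg [14.7  0.4] z0 80.61813101752898 x [-45.6  89.3] y [-46.1  38.8] yaw -0.3787765502929774
t 15.525 pos [456.7 309.2 139.1] shift [ -9.3   4.7 -53.3] rotvec [ 0.1 -0.3 -0.2] F [ 0.5 -0.1 -1.4] grip 0.15232861116770918 58.894972801208496
```

View pics/b1.png

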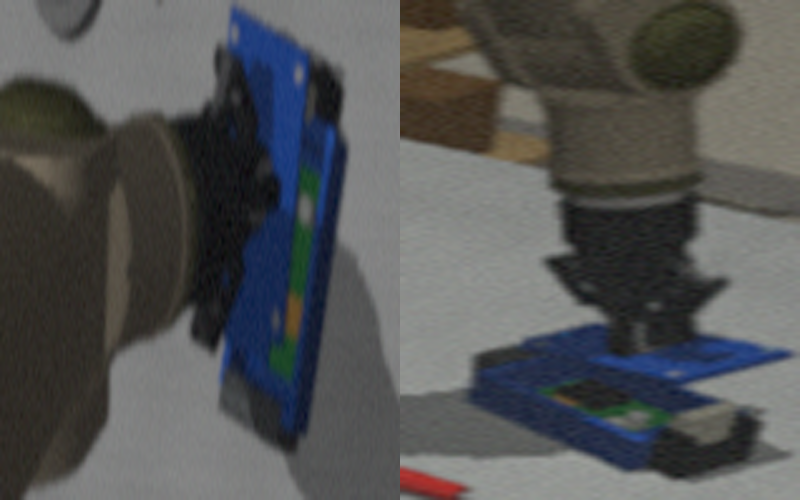

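The blue cover is tilted 15° over the blue case, centred within about 1 mm (the left crop's sideways shift is parallax). Lowering.

Emit:
{"method": "jog_arm", "body": {"targets": [[[0,-9,4.5,-20,0,0,0],[0,-9,4.5,-40,0,0,0],[0,-9,4.5,-50,0,0,0],[0,-9,4.5,-53,0,0,0],[0,-9,4.5,-53,0,0,0]]]}}

```text
clock: 16.15
eef_pos: [0.4476, 0.3151, 0.086]
eef_rot: [0.781, 0.611, 0.078, 0.102]
ft_force: [-0.2, -0.1, -1.1]
grip_width: 0.148
grasp_force: 58.9
```

```bash
python3 g.py blue -84 2 12.5 15
```

```text
t 16.15 pos [447.6 315.1  86. ] shift [-13.7   2.2  -0.2] rotvec [ 0.1 -0.2 -0.3] F [-0.2 -0.1 -1.1] grip 0.14798663791805308 58.94258201122284
```

Emit:
{"method": "jog_arm", "body": {"targets": [[[0,-3,0.5,0,0,0,0],[0,-6,1,0,0,0,0],[0,-9,1.6,0,0,0,0],[0,-12,2.2,0,0,0,0],[0,-12,2.2,0,0,0,0]]]}}

```text
clock: 16.77
eef_pos: [0.4349, 0.3179, 0.0858]
eef_rot: [0.78, 0.612, 0.078, 0.102]
ft_force: [-0.9, 0.7, -1.3]
grip_width: 0.148
grasp_force: 58.9
```

```bash
python3 g.py blue -84 1 12.5 15;python3 g.py blue -84 0 12.5 8
```

```text
t 16.775 pos [434.9 317.9  85.8] shift [-1.  -0.5 -1. ] rotvec [ 0.1 -0.2 -0.4] F [-0.9  0.7 -1.3] grip 0.14832083450656675 58.94241213798523
t 16.775 pos [434.9 317.9  85.8] shift [  2.4  -1.4 -11.7] rotvec [ 1.8  6.5 -0.4] F [-0.9  0.7 -1.3] grip 0.14832083450656675 58.94241213798523
```

Emit:
{"method": "jog_arm", "body": {"targets": [[[0,-1,0,-0.5,0,0,0],[0,-0.3,-0.3,-3.5,0.6,1.9,0],[0,0.8,-0.6,-7,1.2,4.1,0],[0,1.7,-1,-11,1.8,6.5,0],[0,1.7,-1,-11,1.8,6.5,0]]]}}

```text
clock: 17.4
eef_pos: [0.4379, 0.3158, 0.0745]
eef_rot: [0.786, 0.614, 0.043, 0.055]
ft_force: [-0.8, -0.3, -0.9]
grip_width: 0.153
grasp_force: 58.8
```

```bash
python3 g.py blue -84 0 12.5 4.5
```

```text
t 17.4 pos [437.9 315.8  74.5] shift [ 0.7  0.4 -5.5] rotvec [ 0.8  3.4 -0.2] F [-0.8 -0.3 -0.9] grip 0.1531749470992731 58.84982407093048
```

Emit:
{"method": "jog_arm", "body": {"targets": [[[0,0.2,0,-2,0.3,1.2,0],[0,0.4,0,-4,0.6,2.4,0],[0,0.6,0,-5.5,0.8,3.4,0],[0,0.6,0,-5.5,0.8,3.4,0]]]}}

```text
clock: 17.9
eef_pos: [0.4375, 0.3168, 0.0692]
eef_rot: [0.787, 0.616, 0.024, 0.031]
ft_force: [-3.3, 0.6, 1.4]
grip_width: 0.155
grasp_force: 59.3
```

```bash
python3 chk.py blue; python3 g.py blue -84 0 12.5 0
```

```text
top 851 664 slope deg [ 4.7 -0.2] z0 14.81596128880417 x [-72.3  67.5] y [-44.7  31.7] yaw 0.5299633145332316
scene 345 294 slope deg [4.6 0.3] z0 15.587963574365995 x [-76.6  70.3] y [-44.6  42.6] yaw 5.625984191894534
t 18.0 pos [437.3 316.9  69.2] shift [ 2.5 -1.  -6.7] rotvec [ 1.1  4.4 -0.3] F [-2.6  0.4  0.5] grip 0.15181290131376404 59.17820334434509
```

Emit:
{"method": "jog_arm", "body": {"targets": [[[0.5,0,0,0,0,0,0],[0.5,0,0,0,0,0,0],[0.5,0,0,20,0,0,0],[0.5,0,0,45,1.1,4.4,0],[0,50,-5,45,1.1,4.4,0]]]}}

```text
clock: 18.62
eef_pos: [0.487, 0.3129, 0.1163]
eef_rot: [0.786, 0.618, 0.001, -0.001]
ft_force: [0.1, 1.2, -0.4]
grip_width: 0.297
grasp_force: 0.0
```

Emit:
{"method": "jog_arm", "body": {"targets": [[[0,2,0,-20,0,0,0],[0,2,0,-38,0,0,0],[0,2,0,-44,0,0,0],[0,2,0,-47,0,0,0],[0,2,0,-49,0,0,0]]]}}

```text
clock: 19.25
eef_pos: [0.4891, 0.312, 0.0655]
eef_rot: [0.787, 0.617, 0.0, 0.0]
ft_force: [-0.6, -0.8, 1.5]
grip_width: 0.002
grasp_force: 0.5
```

```bash
python3 chk.py blue; python3 g.py blue -84 0 8 0 50
```

```text
top 630 496 slope deg [3.1 0.3] z0 12.677982969588598 x [-49.6  67.4] y [-44.4  12.3] yaw -0.15384674072266954
scene 335 272 slope deg [3.3 0.1] z0 13.081332442753313 x [-75.6  68.5] y [-44.   40.4] yaw 1.1108849048614498
t 19.35 pos [489.3 312.   65.5] shift [-1.  -8.4 -7.5] rotvec [-0.   0.  -0.4] F [ 0.1 -0.5 -0.7] grip 0.00015952505708111988 0.0
```

Emit:
{"method": "jog_arm", "body": {"targets": [[[0,0,0,-2,0,0,0],[0,0,0,-4,0,0,0],[0,0,0,-6,0,0,0],[0,0,0,-7.5,0,0,0],[0,0,0,-8.5,0,0,0]]]}}

```text
clock: 19.98
eef_pos: [0.4897, 0.3118, 0.058]
eef_rot: [0.787, 0.617, 0.001, 0.001]
ft_force: [-3.9, -4.4, 27.9]
grip_width: 0.001
grasp_force: 13.9
```

```bash
python3 chk.py blue
```

```text
top 608 496 slope deg [0.3 0.2] z0 7.9707742359640985 x [-51.5  68.4] y [-45.2  15.9] yaw -1.805603027343745
scene 323 260 slope deg [-0.1 -0. ] z0 8.639189083542938 x [-75.7  67.3] y [-45.4  43. ] yaw -2.087615966796903
```

Emit:
{"method": "jog_arm", "body": {"targets": [[[0,0,0,20,0,0,0],[0,0,0,70,0,0,0],[0,20,-50,120,0,0,0],[0,40,-110,170,0,0,0],[0,50,-170,200,0,0,0]]]}}

```text
clock: 20.7
eef_pos: [0.5343, 0.1693, 0.2415]
eef_rot: [0.787, 0.617, 0.001, 0.0]
ft_force: [1.0, -0.4, -0.9]
grip_width: -0.001
grasp_force: 0.0
```

Emit:
{"method": "jog_arm", "body": {"targets": [[[0,0,-55,0,0,0,0],[0,0,-110,0,0,0,0],[0,0,-110,0,0,0,0],[0,0,-110,0,0,0,0]]]}}

```text
clock: 21.2
eef_pos: [0.5336, 0.0605, 0.2399]
eef_rot: [0.787, 0.616, 0.0, 0.0]
ft_force: [0.5, 0.2, 0.1]
grip_width: -0.002
grasp_force: 0.0
```

```bash
python3 chk.py blue b2; python3 chk.py orange
python3 - <<'E'
from fit import *
s=optics.snapshot('top');c=cloud(s);np.savez('top.npz',c=c,im=s['image'])
for k,(x,y,a) in {'blue':(.4417,.3233,-14.2),'orange':(.5037,-.3333,-10.1)}.items():
    m=near(c,(x,y),.14)&(c[...,2]>.072)&(c[...,2]<.09);th=np.deg2rad(a);q=(c[m][:,:2]-[x,y])@[np.cos(th),np.sin(th)];q=q[q>.05]
    print(k,'catch x',np.percentile(q,[1,50,99]) if len(q) else 0)
cv2.imwrite('pics/end.png',cv2.resize(s['image'][...,::-1],(800,600)))
E
```

```text
top 1357 1174 slope deg [ 0.  -0.1] z0 7.762931060922836 x [-73.6  66.8] y [-44.5  43.8] yaw -1.1002655029296997
scene 234 210 slope deg [0.7 0.5] z0 8.469544756351128 x [-45.5  68.8] y [-43.8  44.1] yaw 0.47835701704025446
top 1413 1210 slope deg [ 0.2 -0.2] z0 8.120218058440258 x [-73.  67.] y [-42.1  47.7] yaw 0.7445299029350343
scene 1026 890 slope deg [-0.   0.1] z0 8.169179241155453 x [-75.3  68.2] y [-42.8  47. ] yaw 0.06093264743685802
blue catch x [0.07031476 0.07724103 0.08381238]
orange catch x [0.07034371 0.07619604 0.08367168]
```

View pics/b2.png

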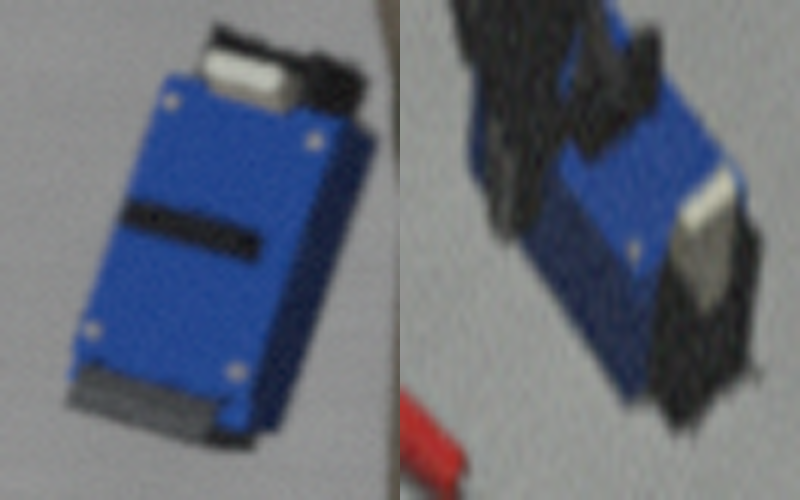

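View pics/end.png

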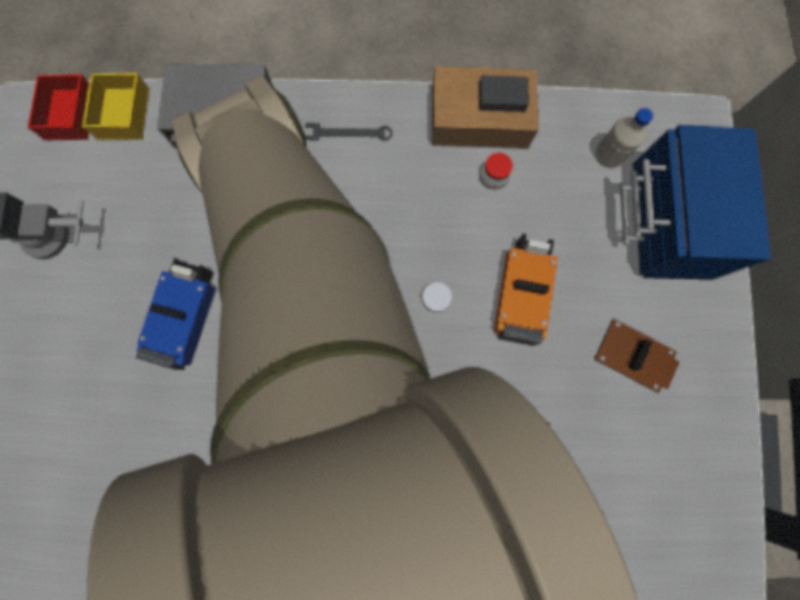

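Both covers lie flat under their lips, and both catches are back at their rest positions: blue at (175,315), orange at (527,293). Handing in.

```bash
python3 -c "
from cell import robot
print(robot.finish_job())"
```

```text
the job is handed in; nothing more can be done
None
```

The job is handed in: both cases are closed with the covers of their own colour, each measured flat on its rim with the catch back at rest. The green cover and the bench items were left alone, though the arm hid some of them in the final picture. The hand-in returned no verdict.

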